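# Wedge the rocking stabiliser steady

## Robot

A 6-joint arm with a two-finger parallel gripper is mounted at the origin on the work surface. World frame = base frame: x ahead of the robot, y to its left, z up, the work surface at z = 0. Lengths are in m, angles in rad, forces in N, time in s.
With the tool pointing down it reaches from about 0.35 to 0.875 m from the base axis. Payload 4.2 kg.
Tool frame: the origin (TCP) lies between the finger pads; the fingertips stand 25 mm ahead of it and the grasp point (between the pads) lies 6 mm ahead of it; z points along the fingers, y is the line along which they close (so a half turn about z gives the same grasp; the last joint's range is limited). The gripper opens to 87 mm and grips with 3 to 60 N. Pads are 19 mm wide; open, the fingers measure 117 mm over their backs; the gripper's body (75 mm by 190 mm) begins 51 mm behind the grasp point.
Start: joints at [1.436, 0.385, 0.008, 0, -1.194, -0.259], TCP at [0.24, 0.577, 0.248] pointing down, gripper open.
Joint ranges: [-3.14, 3.14], [-1.21, 2.06], [-1.07, 1.41], [-3.16, 2.05], [-2.99, -0.16], [-3.1, 3.1]. Speed limits (rad/s): [2.79, 2.79, 3.14, 3.14, 3.14, 3.14].

## Interface

Orientations are given as a unit quaternion [x, y, z, w].
In Python, from rig import observe, eyes, finish_job gives the robot as it stands. The module is installed in compiled form; this text tells all that it offers.
- The arm moves only by the tool send_rows, never from a script. Its arguments are lists of equal length, an entry for each row: "translation": the shift along the tool's x, y, z in mm, a list of three; "twist": the turn about the tool's z in degrees; "claw": the opening, from 0 (shut) to 1 (fully open). In form: {"translation": [[x, y, z], ...], "twist": [twist, ...], "claw": [claw, ...]}. A call has 1 to 12 rows; each row shifts and turns the commanded pose from where the row before left it, along the tool's axes as they then stand; what a row does not reach is not made up. A row lasts 1/12 s, in which the tool goes at most 41.7 mm and 7.16 degrees, less where a joint would pass 70% of its speed; a pose out of reach is approached as far as the arm can. A call with a gripper value outside its range is refused whole. The fingers move at their own pace and stop on an object; the grip force is fixed at half the most. Time passes only in rows, so rows that do not move let the fingers close. It gives the time, the measured TCP pose, the force, the opening and the grip force at its end, in the units of the state.
- observe(): the state, without advancing time (a new reading comes with each control period).
- eyes.get_image(name): name is "scene" or "top" or "wrist"; returns (picture, depth): 420x560x3 uint8, red, green, blue; 420x560 float32, m along the optical axis (not along the pixel's ray), 0 where there is no reading.
- eyes.camera_info(name): a dict with "vfov" (degrees; the focal length in pixels is half the picture's height over the tangent of half this angle, whatever the lens; pixels are square), "cx", "cy" (the principal point, pixels), "origin" and "orientation" of the camera in the world. Camera axes: x right, y down, z forward; pixel columns grow to the right and rows downward; lengths in m; the calibration is good to about 2 mm. A picture is of the moment at which its call begins: read the wrist's pose just before it. camera_info takes no time and is no camera call; for the wrist camera it gives the pose at the moment of the call.
- finish_job(): hands the job in; it is judged then, once.
The state is a dict: "time_s": time; "joints": joint angles; "joint_vel": joint speeds; "tau": joint torques, N m; "eef_pos": TCP position; "eef_rot": TCP orientation; "contact_force": force on the tool from outside, world axes, zero at the start; "wrist_torque": the same for the moment, N m; "opening": finger opening in m; "gripper_force": force on a finger pad.
Only numpy, scipy, OpenCV 4.12 (cv2) and the standard library are available. Lean on these libraries where they do the work, as an engineer would, in place of code of your own. Each camera call takes 0.05 s, during which the arm holds its last target. There are 200 camera calls.

## Task

The white stabiliser rocks because its foot nearest the timber wedge is screwed in too far and hangs clear of the bench. With your fingertips push the wedge, thin end first, under that foot until it is snug and a firm press (about 10 N) straight down on the end of the rail just outside that foot no longer rocks the box. Finish with that press test, then let go of everything; pick nothing up, do not shove the stabiliser along the bench, and leave the other things alone.

Things in the scene. Friction and masses are not known exactly. Their poses are not given: they have to be found in the camera images.
- stabiliser: Voltage stabiliser, 2.0 to 2.9 kg: white steel case 150 (x) x 160 (y) x 130 mm high, lid 175 and underside 45 mm above the bench, black handle on the lid (to 209 mm), grey panel with two meters on its +x face. It stands on four screw-in feet at x = +-60, y = +-125 mm: black rubber pads 28 mm across, 10 mm thick, on steel studs. Origin at bench level midway between the feet, z up.
- rail_end (a point): Where to press: flat top of the rail, 45 mm above the bench, 30 mm outside the short foot and 20 mm from the rail's end (x = -60, y = 155 mm on the stabiliser). Until the foot is propped, 2.5 to 5 N here tips it down onto the bench or whatever lies under it; this point then sinks 1.1 times the gap, and tips back when let go. Propped, it gives way by less than 1 mm.
- short_foot_axis (a point): On the short foot's axis at bench level (x = -60, y = 125 mm on the stabiliser). That pad, 14 mm in radius, hangs 4 to 9.5 mm above the bench, a different amount each time, to be found by touch; the other three stand on it and keep the box level.
- stud (a point): Centre of the lock nut of the short foot, on the rail top. Two dark steel rails, 32 mm wide, run under the case along its y at x = +-60 mm, out to y = +-175 mm; tops 45, undersides 25 mm above the bench. The feet's studs (8 mm thick, nut 16 mm) stick up through them to 54 mm above the bench, the short foot's to 58 to 63.5 mm.
- wedge: Loose timber wedge, 45 to 70 g, pale: 140 long (x) x 45 mm wide (y), flat underside, top sloping evenly from 20 mm thick at the butt (x = -70) to 2 mm at the thin end (x = +70 mm). Origin centre of the underside, z up. It starts beside the short foot, its thin end 30 to 55 mm short of the pad, pointing along the stabiliser's -y within 0.13 rad.
- wedge_butt (a point): Middle of the wedge's thick, upright end face (45 wide, 20 mm high), 10 mm above its underside: the face to push on. The wedge slides under about 0.5 N; once it takes up the gap under the pad it resists with several N, and it stays where it is left.
- wedge_tip (a point): Middle of the wedge's thin end (2 mm thick).
- multimeter: Bystander: orange multimeter 160 x 78 x 40 mm lying on its back; leave alone. Origin centre of its underside.
- screwdriver: Bystander: screwdriver with a yellow handle, lying; leave alone.
- spanner: Bystander: steel spanner, lying; leave alone.
- tape_roll: Bystander: blue roll of tape 68 mm across, 19 mm high, lying flat; leave alone.
- screw_jar: Bystander: closed glass jar with a red cap, 68 mm across, 85 mm high; leave alone.
- pliers: Bystander: pliers with red handles, lying; leave alone.
There are look-alikes about, which are no part of the job. Leave any orange or turquoise look-alike of the wedge alone.

How it is judged:
On the way:
1. the rail end outside the short foot is pressed down with more than 4 N while the wedge bears under that foot, and the box stays level (within 0.012 rad) (contact force between the fingers and stabiliser above 4 N and horizontal distance between the grasp point and rail_end below 0.04 m and contact force between wedge and stabiliser above 1 N and angle between stabiliser's own z axis and vertical below 0.012 rad and y of short_foot_axis in the frame of wedge between -0.02 and 0.02 m and x of short_foot_axis in the frame of wedge below 0.08 m), for 0.15 s.
At the end, for the whole second after the job is handed in: After a test press on the rail end (over 4 N for 0.15 s, box level within 0.012 rad), the wedge lies flat under the short foot (axis within 20 mm of its centre line) and bears on it (over 0.2 N); the box is level within 0.012 rad, within 20 mm of its start; all at rest (contact force between wedge and stabiliser above 0.2 N and angle between stabiliser's own z axis and vertical below 0.012 rad and distance of short_foot_axis from where it was at the start of the episode below 0.02 m and linear speed of each of stabiliser, wedge below 0.01 m/s and height (world z) of wedge below 0.005 m and y of short_foot_axis in the frame of wedge between -0.02 and 0.02 m and x of short_foot_axis in the frame of wedge below 0.08 m); the robot touches nothing.
It fails at once if the wedge is lifted or tipped up off the bench (height (world z) of wedge above 0.015 m or angle between wedge's own z axis and vertical above 0.2 rad).
It fails at once if the stabiliser is lifted, or shoved more than 20 mm (at the short foot) (height (world z) of stabiliser above 0.02 m or distance of short_foot_axis from where it was at the start of the episode above 0.02 m).
It fails at once if a bystander is moved more than 30 mm (distance of any of multimeter, screwdriver, spanner, tape_roll, screw_jar, pliers from where it was at the start of the episode above 0.03 m).
It also fails if it takes over 61 s, if anything falls off the work surface, if the arm or the gripper's body presses on something with over 40 N, if the wrist force passes 120 N, or if a joint passes its speed limit or range.

## Working session

There is one attempt and no reset: what is moved stays moved. The work goes in short steps, Python scripts to look and compute and a tool call to move; the robot and the scene stay as the last step left them, time stands still between calls to the robot, and variables do not carry over. Pictures are saved under pics/ and viewed, at most 10 in all, crops included, and the job is handed in when it is done.

Besides the shell and the picture viewer there is one more tool, called as name([rows], argument=value, ...), one row to a line, values as JSON. send_rows: Moves the arm, as the interface text tells. Its arguments: {"type":"object","properties":{"translation":{"type":"array"},"twist":{"type":"array"},"claw":{"type":"array"}},"required":["translation","twist","claw"]}

```bash
mkdir -p pics; cat > h.py <<'E'
import numpy as np, cv2
from scipy.spatial.transform import Rotation as R
from rig import observe, eyes, finish_job
def cam(n):
    i=eyes.camera_info(n); f=210/np.tan(np.radians(i['vfov'])/2)
    return f,i['cx'],i['cy'],np.array(i['origin']),R.from_quat(i['orientation']).as_matrix()
def ray(c,u,v,z):
    f,cx,cy,o,M=c; d=M@np.array([(u-cx)/f,(v-cy)/f,1.]); return o+d*(z-o[2])/d[2]
def pts(c,dep):
    f,cx,cy,o,M=c; v,u=np.mgrid[:420,:560]
    return o+np.stack([(u-cx)/f*dep,(v-cy)/f*dep,dep],-1)@M.T
E
python3 - <<'E'
from h import *
s=observe(); print({k:np.round(v,3) for k,v in s.items()})
ims=[]
for n in("top","scene"):
    p,d=eyes.get_image(n); np.savez(f'{n}.npz',p=p,d=d)
    cv2.imwrite(f'pics/{n}0.png',p[...,::-1]); print(n,eyes.camera_info(n))
E
```

```text
{'time_s': np.float64(0.0), 'joints': array([ 1.436e+00,  3.860e-01,  7.000e-03, -1.000e-03, -1.194e+00,
       -2.590e-01]), 'joint_vel': array([ 0.   , -0.002,  0.   ,  0.001, -0.001,  0.001]), 'tau': array([-0.0000e+00, -3.9066e+01,  1.8740e+01,  4.2200e+00,  1.1000e-02,
       -0.0000e+00]), 'eef_pos': array([0.24 , 0.577, 0.246]), 'eef_rot': array([ 0.981, -0.196, -0.   ,  0.001]), 'contact_force': array([ 0.203, -0.35 ,  0.152]), 'wrist_torque': array([-0.003, -0.002,  0.075]), 'gripper_force': np.float64(0.0), 'opening': np.float64(0.087)}
top {'vfov': 51.09321113613189, 'cx': 277.67908684807014, 'cy': 208.54074990480913, 'origin': array([0.36904788, 0.15385218, 1.26343206]), 'orientation': array([-0.69900819,  0.71351226, -0.03660285,  0.03079027])}
scene {'vfov': 42.444408454551024, 'cx': 278.9325581406808, 'cy': 211.60106372722518, 'origin': array([1.2850261 , 0.43723892, 1.37178656]), 'orientation': array([ 0.55193647,  0.78227354, -0.24032089, -0.16018777])}
```

View pics/top0.png

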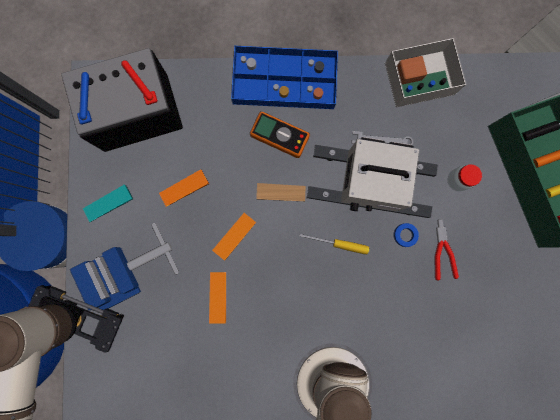

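View pics/scene0.png

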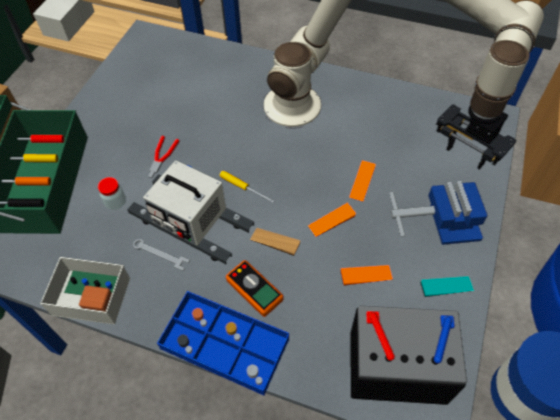

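The top view shows the pale wedge at about (257–308, 184–200), with its thin end at the near rail's left end (308,190). The box is centred near (383,172). The arm is parked lower left. Next I'll measure the wedge, the rail and the studs.

```bash
cat > meas.py <<'E'
from h import *
def wedge(p,c,roi=None):
    h=cv2.cvtColor(p,cv2.COLOR_RGB2HSV)
    m=cv2.inRange(h,(8,50,110),(22,170,255))
    n,l,st,ce=cv2.connectedComponentsWithStats(m)
    return m,l,st,ce
if __name__=="__main__":
    for n in("top","scene"):
        z=np.load(n+'.npz');p,d=z['p'],z['d'];c=cam(n);P=pts(c,d)
        m,l,st,ce=wedge(p,c)
        for k in range(1,len(st)):
            if st[k,4]<150: continue
            q=P[l==k]
            if abs(np.median(q[:,2]))>.04: continue
            ct=max(cv2.findContours((l==k).astype('u1'),0,1)[0],key=len)
            b=cv2.boxPoints(cv2.minAreaRect(ct))
            print(n,st[k],ce[k].round(1)); 
            for u,v in b: print('  px',round(u),round(v),ray(c,u,v,.011).round(4))
            i=np.argsort(q[:,1]); print('  z by y',[(q[j,1].round(3),q[j,2].round(3)) for j in i[::len(i)//8]])
        # lid & rail
        s=(P[...,2]>.168)&(P[...,2]<.182)&(p.min(-1)>120)
        ct=max(cv2.findContours(s.astype('u1'),0,1)[0],key=cv2.contourArea)
        for u,v in cv2.boxPoints(cv2.minAreaRect(ct)): print('lid',ray(c,u,v,.175).round(4))
        s=(P[...,2]>.036)&(P[...,2]<.053)&(p.max(-1)<110)&(P[...,0]>.2)&(P[...,0]<.8)&(P[...,1]<.5)&(P[...,1]>-.2)
        n2,l,st,ce=cv2.connectedComponentsWithStats(s.astype('u1'))
        for k in range(1,n2):
            if st[k,4]>80:
                ct=max(cv2.findContours((l==k).astype('u1'),0,1)[0],key=len)
                print('rail',st[k],[ray(c,u,v,.045).round(3).tolist()[:2] for u,v in cv2.boxPoints(cv2.minAreaRect(ct))])
    t=np.load('top.npz')['p'][130:250,240:450]; cv2.imwrite('pics/crop1.png',cv2.resize(t[...,::-1],None,fx=3.8,fy=3.8,interpolation=cv2.INTER_CUBIC))
E
python3 meas.py
```

```text
top [256 183  50  18 779] [280.4 191.8]
  px 256 198 [0.5192 0.2048 0.011 ]
  px 257 182 [0.5655 0.2012 0.011 ]
  px 306 185 [0.5538 0.0605 0.011 ]
  px 305 201 [0.5075 0.0646 0.011 ]
  z by y [(np.float64(0.062), np.float64(-0.004)), (np.float64(0.08), np.float64(0.007)), (np.float64(0.098), np.float64(0.008)), (np.float64(0.117), np.float64(0.008)), (np.float64(0.134), np.float64(0.01)), (np.float64(0.152), np.float64(0.016)), (np.float64(0.169), np.float64(0.016)), (np.float64(0.186), np.float64(0.022)), (np.float64(0.204), np.float64(0.003))]
lid [ 0.5009 -0.0317  0.175 ]
lid [ 0.647  -0.0603  0.175 ]
lid [ 0.618  -0.2187  0.175 ]
lid [ 0.4724 -0.1881  0.175 ]
rail [252 113  52  39 604] [[0.704, 0.212], [0.761, 0.185], [0.698, 0.056], [0.642, 0.083]]
rail [313 145  36  17 379] [[0.633, 0.04], [0.666, 0.034], [0.649, -0.061], [0.615, -0.054]]
rail [307 186  43  19 393] [[0.516, 0.062], [0.552, 0.055], [0.529, -0.064], [0.494, -0.057]]
scene [250 228  50  26 694] [275.3 240.2]
  px 249 240 [0.5632 0.064  0.011 ]
  px 254 225 [0.5122 0.0588 0.011 ]
  px 300 240 [0.5154 0.2045 0.011 ]
  px 296 254 [0.5655 0.2072 0.011 ]
  z by y [(np.float64(0.061), np.float64(0.001)), (np.float64(0.081), np.float64(0.004)), (np.float64(0.099), np.float64(0.011)), (np.float64(0.117), np.float64(0.009)), (np.float64(0.136), np.float64(0.011)), (np.float64(0.154), np.float64(0.013)), (np.float64(0.171), np.float64(0.016)), (np.float64(0.188), np.float64(0.014)), (np.float64(0.203), np.float64(0.023))]
lid [ 0.625  -0.2147  0.175 ]
lid [ 0.4648 -0.2277  0.175 ]
lid [ 0.5045 -0.0332  0.175 ]
lid [ 0.6569 -0.0309  0.175 ]
rail [214 207  40  24 344] [[0.56, -0.046], [0.499, -0.046], [0.52, 0.063], [0.579, 0.061]]
rail [157 225  74  38 445] [[0.631, -0.199], [0.577, -0.2], [0.625, 0.041], [0.675, 0.039]]
rail [229 262  51  47 671] [[0.704, 0.062], [0.644, 0.085], [0.711, 0.213], [0.768, 0.188]]
```

View pics/crop1.png

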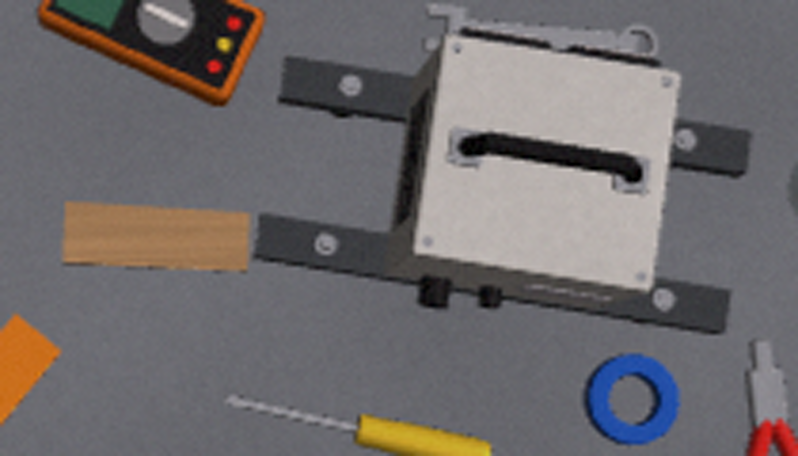

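```bash
python3 - <<'E'
from h import *
c=cam("top")
px=np.array([[326,243],[351,85],[685,139],[664,299]])/3.8-.37+[240,130]
A=np.array([ray(c,u,v,z)[:2] for (u,v),z in zip(px,[.060,.053,.053,.053])])
B=np.array([[-60,125],[60,125],[60,-125],[-60,-125]])/1e3
Rm,rs=R.align_vectors(np.c_[A-A.mean(0),np.zeros(4)],np.c_[B,np.zeros(4)])
M=Rm.as_matrix()[:2,:2]; o=A.mean(0); print('res mm',((B@M.T+o-A)*1e3).round(1).tolist(),'yaw',np.arctan2(M[1,0],M[0,0]),'o',o)
foot=o+M@[-.06,.125]; re=o+M@[-.06,.155]; print('foot',foot,'rail_end',re,'stud px',A[0], '-yaxis',-M[:,1])
# wedge corners: refine with end-specific heights
for n in("top","scene"):
    c=cam(n); z=np.load(n+'.npz')
    import meas
    m,l,st,ce=meas.wedge(z['p'],c); cx={'top':(281,192),'scene':(275,240)}[n]; k=l[cx[1],cx[0]]
    ct=max(cv2.findContours((l==k).astype('u1'),0,1)[0],key=len)
    b=cv2.boxPoints(cv2.minAreaRect(ct))
    q=sorted([ray(c,u,v,.011) for u,v in b],key=lambda r:r[1])
    uv=sorted(b.tolist(),key=lambda t:ray(c,*t,.011)[1])
    tip=np.mean([ray(c,*t,.002) for t in uv[:2]],0); butt=np.mean([ray(c,*t,.020) for t in uv[2:]],0)
    d=(tip-butt)[:2]; L=np.hypot(*d); d/=L; lat=np.array([-d[1],d[0]])
    print(n,'tip',tip,'butt',butt,'L',L,'dir',d,'ang',np.degrees(np.arctan2(*d[::-1])),'foot rel tip: along',(foot-tip[:2])@d,'lat',(foot-tip[:2])@lat)
E
```

```text
res mm [[0.1, -0.5], [0.1, 0.6], [-0.1, -0.2], [-0.1, 0.1]] yaw -0.18273452168397408 o [ 0.55929567 -0.12434323]
foot [0.52300955 0.00947873] rail_end [0.52846112 0.03897924] stud px [0.52289127 0.01000004] -yaxis [-0.18171924 -0.98335045]
top tip [0.53182028 0.0619313  0.002     ] butt [0.5410752  0.20267463 0.02      ] L 0.14104729241933306 dir [-0.0656157  -0.99784497] ang -93.76220570064125 foot rel tip: along 0.05291765907200626 lat -0.00535003127517494
scene tip [0.5327869  0.05892586 0.002     ] butt [0.54536577 0.20738745 0.02      ] L 0.14899352650641798 dir [-0.08442562 -0.99642978] ang -94.84299657043259 foot rel tip: along 0.05009605479535677 lat -0.005567836397555746
```

send_rows([
  [0,0,0],
  [0,0,0],
  [0,0,0],
  [0,0,0],
  [0,0,0],
  [0,0,0],
  [0,0,0],
  [0,0,0],
  [0,0,0],
  [0,0,0],
  [0,0,0],
], twist=[7,7,7,7,7,7,7,7,7,7,1.5], claw=[0.18,0.18,0.18,0.18,0.18,0.18,0.18,0.18,0.18,0.18,0.18])

```text
time_s: 1.02
eef_pos: [0.2396, 0.5769, 0.2469]
eef_rot: [-0.68, 0.733, -0.0, -0.001]
contact_force: [0.6, 0.7, 0.6]
opening: 0.0221
gripper_force: 0.0
```

```bash
cat > go.py <<'E'
import sys; from h import *
s=observe(); M=R.from_quat(s['eef_rot']).as_matrix()
print('t',s['time_s'],'p',s['eef_pos'].round(4),'F',s['contact_force'].round(2),'open',s['opening'],'yang',np.degrees(np.arctan2(M[1,1],M[0,1])).round(2)); print(M.round(3))
for a in sys.argv[1:]:
    print(a,'tool mm',(M.T@(np.array(eval(a))-s['eef_pos'])*1e3).round(1))
E
python3 go.py "[.545,.235,.10]"
```

```text
t 1.0167 p [0.2396 0.5769 0.2469] F [0.56 0.69 0.61] open 0.02212212261485545 yang 175.67
[[-0.076 -0.997 -0.001]
 [-0.997  0.076 -0.001]
 [ 0.001  0.    -1.   ]]
[.545,.235,.10] tool mm [ 317.6 -330.4  147.1]
```

send_rows([
  [20,-21,0],
  [20,-21,0],
  [20,-21,0],
  [20,-21,0],
  [20,-21,0],
  [20,-21,0],
  [20,-21,0],
  [20,-21,0],
  [20,-21,0],
  [20,-21,0],
  [20,-21,0],
  [20,-21,0],
], twist=[0,0,0,0,0,0,0,0,0,0,0,0], claw=[0.18,0.18,0.18,0.18,0.18,0.18,0.18,0.18,0.18,0.18,0.18,0.18])

```text
time_s: 2.02
eef_pos: [0.4747, 0.3185, 0.2471]
eef_rot: [-0.682, 0.732, 0.0, -0.0]
contact_force: [0.1, 0.1, -0.2]
opening: 0.0155
gripper_force: 0.0
```

send_rows([
  [19,-19.5,20],
  [19,-19.5,20],
  [19,-19.5,20],
  [19,-19.5,20],
  [0,0,20],
  [0,0,20],
  [0,0,20],
  [0,0,0],
  [0,0,0],
], twist=[0,0,0,0,0,0,0,0,0], claw=[0.18,0.18,0.18,0.18,0.18,0.18,0.18,0.18,0.18])

```text
time_s: 2.77
eef_pos: [0.546, 0.238, 0.1065]
eef_rot: [-0.682, 0.732, 0.0, -0.002]
contact_force: [0.7, -0.0, 0.4]
opening: 0.0152
gripper_force: 0.0
```

```bash
python3 go.py "[.545,.235,.031]"; python3 - <<'E'
from h import *
p,d=eyes.get_image("wrist"); cv2.imwrite('pics/w1.png',p[...,::-1])
E
```

```text
t 2.7667 p [0.546  0.238  0.1065] F [ 0.7  -0.    0.43] open 0.015227962198040687 yang 175.94
[[-0.071 -0.997 -0.002]
 [-0.997  0.071 -0.002]
 [ 0.002  0.002 -1.   ]]
[.545,.235,.031] tool mm [ 2.9  0.7 75.5]
```

View pics/w1.png

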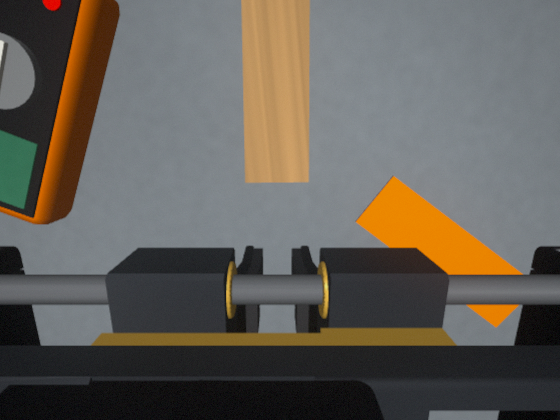

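The wrist view shows the wedge butt at (277,182), in line with the fingers (centre about 278) and clear ahead of them. I'll descend.

send_rows([
  [0,0,20],
  [0,0,20],
  [0,0,18],
  [0,0,10],
  [0,0,6],
  [0,0,0],
  [0,0,0],
  [0,0,0],
], twist=[0,0,0,0,0,0,0,0], claw=[0.18,0.18,0.18,0.18,0.18,0.18,0.18,0.18])

```text
time_s: 3.48
eef_pos: [0.5474, 0.2392, 0.0349]
eef_rot: [-0.682, 0.732, -0.0, 0.001]
contact_force: [-1.2, 0.4, 0.8]
opening: 0.0155
gripper_force: 0.0
```

send_rows([
  [4,0,0],
  [4,0,0],
  [4,0,0],
  [4,0,0],
  [4,0,0],
  [4,0,0],
  [4,0,0],
  [4,0,0],
  [4,0,0],
  [4,0,0],
  [0,0,0],
  [0,0,0],
], twist=[0,0,0,0,0,0,0,0,0,0,0,0], claw=[0.18,0.18,0.18,0.18,0.18,0.18,0.18,0.18,0.18,0.18,0.18,0.18])

```text
time_s: 4.48
eef_pos: [0.5437, 0.1983, 0.0335]
eef_rot: [-0.681, 0.732, 0.0, -0.0]
contact_force: [0.8, -0.8, -0.5]
opening: 0.0157
gripper_force: 0.0
```

```bash
python3 go.py; python3 - <<'E'
from h import *
p,d=eyes.get_image("wrist"); cv2.imwrite('pics/w2.png',p[...,::-1])
E
```

```text
t 4.4833 p [0.5437 0.1983 0.0335] F [ 0.84 -0.8  -0.52] open 0.015694747251244683 yang 175.92
[[-0.071 -0.997 -0.   ]
 [-0.997  0.071 -0.   ]
 [ 0.     0.    -1.   ]]
```

View pics/w2.png

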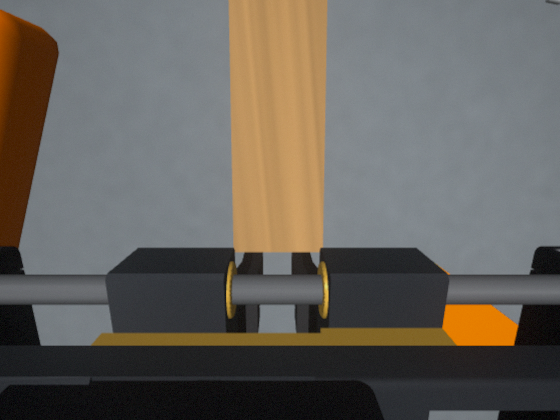

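The butt is square against the fingers (edge at row 250, columns 232–325). I'll keep pushing.

send_rows([
  [3,0,0.1],
  [3,0,0.1],
  [3,0,0.1],
  [3,0,0.1],
  [3,0,0.1],
  [3,0,0.1],
  [3,0,0.1],
  [3,0,0.1],
  [3,0,0.1],
  [3,0,0.1],
  [0,0,0],
  [0,0,0],
], twist=[0,0,0,0,0,0,0,0,0,0,0,0], claw=[0.18,0.18,0.18,0.18,0.18,0.18,0.18,0.18,0.18,0.18,0.18,0.18])

```text
time_s: 5.53
eef_pos: [0.5414, 0.1683, 0.0324]
eef_rot: [-0.681, 0.732, 0.0, -0.0]
contact_force: [0.4, 0.3, -0.4]
opening: 0.0158
gripper_force: 0.0
```

send_rows([
  [1,0,0],
  [1,0,0],
  [1,0,0],
  [1,0,0],
  [1,0,0],
  [1,0,0],
  [1,0,0],
  [1,0,0],
], twist=[0,0,0,0,0,0,0,0], claw=[0.18,0.18,0.18,0.18,0.18,0.18,0.18,0.18])

```text
time_s: 6.2
eef_pos: [0.541, 0.1607, 0.0326]
eef_rot: [-0.682, 0.732, -0.0, 0.0]
contact_force: [-0.6, 0.3, -0.4]
opening: 0.0154
gripper_force: 0.1
```

send_rows([
  [1,0,0],
  [1,0,0],
  [1,0,0],
  [1,0,0],
  [1,0,0],
  [1,0,0],
  [0,0,0],
], twist=[0,0,0,0,0,0,0], claw=[0.18,0.18,0.18,0.18,0.18,0.18,0.18])

```text
time_s: 6.78
eef_pos: [0.5406, 0.1545, 0.0326]
eef_rot: [-0.682, 0.732, -0.0, -0.0]
contact_force: [0.7, 0.4, -0.1]
opening: 0.0154
gripper_force: 0.0
```

send_rows([
  [1,0,0],
  [1,0,0],
  [1,0,0],
  [1,0,0],
  [1,0,0],
  [1,0,0],
  [0,0,0],
], twist=[0,0,0,0,0,0,0], claw=[0.18,0.18,0.18,0.18,0.18,0.18,0.18])

```text
time_s: 7.37
eef_pos: [0.5401, 0.1486, 0.0325]
eef_rot: [-0.682, 0.732, 0.0, -0.0]
contact_force: [-0.3, -0.1, 0.2]
opening: 0.0155
gripper_force: 0.0
```

send_rows([
  [1,0,0],
  [1,0,0],
  [1,0,0],
  [1,0,0],
  [1,0,0],
  [0,0,0],
], twist=[0,0,0,0,0,0], claw=[0.18,0.18,0.18,0.18,0.18,0.18])

```text
time_s: 7.87
eef_pos: [0.5398, 0.1436, 0.0325]
eef_rot: [-0.682, 0.732, 0.0, -0.0]
contact_force: [-0.2, -0.4, -1.1]
opening: 0.0157
gripper_force: 0.0
```

send_rows([
  [1,0,0],
  [1,0,0],
  [1,0,0],
  [1,0,0],
  [1,0,0],
  [0,0,0],
], twist=[0,0,0,0,0,0], claw=[0.18,0.18,0.18,0.18,0.18,0.18])

```text
time_s: 8.37
eef_pos: [0.5394, 0.1386, 0.0326]
eef_rot: [-0.682, 0.732, 0.0, -0.0]
contact_force: [0.2, -0.5, 0.1]
opening: 0.0159
gripper_force: 0.0
```

```bash
python3 go.py; python3 - <<'E'
from h import *
p,d=eyes.get_image("wrist"); q,_=eyes.get_image("top"); cv2.imwrite('pics/w3.png',np.hstack([cv2.resize(p,(440,330)),cv2.resize(q[150:240,260:358],(360,330))])[...,::-1])
E
```

```text
t 8.3667 p [0.5394 0.1386 0.0326] F [ 0.18 -0.52  0.13] open 0.015885747823979616 yang 175.93
[[-0.071 -0.997 -0.   ]
 [-0.997  0.071 -0.   ]
 [ 0.     0.    -1.   ]]
```

View pics/w3.png

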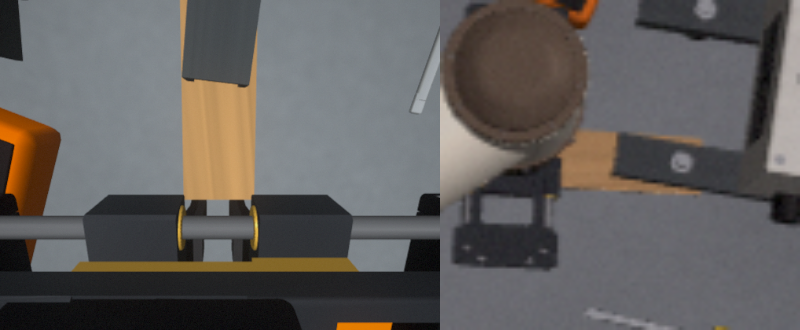

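The wedge runs straight under the rail, past the stud (at 682,160 in the right half), with its tip at about (700,165). No resistance yet, so I'll continue.

send_rows([
  [1,0,0],
  [1,0,0],
  [1,0,0],
  [1,0,0],
  [1,0,0],
  [0,0,0],
], twist=[0,0,0,0,0,0], claw=[0.18,0.18,0.18,0.18,0.18,0.18])

```text
time_s: 8.97
eef_pos: [0.5391, 0.1336, 0.0326]
eef_rot: [-0.682, 0.732, -0.0, -0.0]
contact_force: [0.2, -0.5, -0.7]
opening: 0.0157
gripper_force: 0.0
```

send_rows([
  [1,0,0],
  [1,0,0],
  [1,0,0],
  [1,0,0],
  [0,0,0],
  [0,0,0],
], twist=[0,0,0,0,0,0], claw=[0.18,0.18,0.18,0.18,0.18,0.18])

```text
time_s: 9.47
eef_pos: [0.5397, 0.1311, 0.0328]
eef_rot: [-0.682, 0.732, -0.0, 0.002]
contact_force: [0.0, 5.0, -1.2]
opening: 0.016
gripper_force: 2.6
```

send_rows([
  [0.5,0,0],
  [0.5,0,0],
  [0,0,0],
  [0,0,0],
], twist=[0,0,0,0], claw=[0.18,0.18,0.18,0.18])

```text
time_s: 9.8
eef_pos: [0.54, 0.1309, 0.0328]
eef_rot: [-0.682, 0.732, -0.0, 0.002]
contact_force: [-0.4, 7.7, -1.3]
opening: 0.0156
gripper_force: 3.7
```

send_rows([
  [-2,0,0],
  [-4,0,0],
  [-10,0,0],
  [-10,0,0],
  [0,0,-20],
  [0,0,-30],
  [0,0,-30],
  [0,0,0],
  [0,0,0],
], twist=[0,0,0,0,0,0,0,6.4,0], claw=[0.18,0.18,0.18,0.18,0.18,0,0,0,0])

```text
time_s: 10.55
eef_pos: [0.5415, 0.156, 0.1146]
eef_rot: [-0.639, 0.769, -0.0, 0.002]
contact_force: [0.3, -0.2, -0.9]
opening: 0.0018
gripper_force: 0.0
```

```bash
python3 go.py "[.529,.042,.095]"; python3 - <<'E'
from h import *
p,d=eyes.get_image("wrist"); q,_=eyes.get_image("scene"); cv2.imwrite('pics/w4.png',np.hstack([cv2.resize(p,(440,330)),cv2.resize(q[200:290,200:298],(360,330))])[...,::-1])
E
```

```text
t 10.55 p [0.5415 0.156  0.1146] F [ 0.26 -0.18 -0.91] open 0.0017974284812429847 yang 169.46
[[-0.183 -0.983  0.004]
 [-0.983  0.183  0.002]
 [-0.003 -0.003 -1.   ]]
[.529,.042,.095] tool mm [114.4  -8.5  19.3]
```

View pics/w4.png

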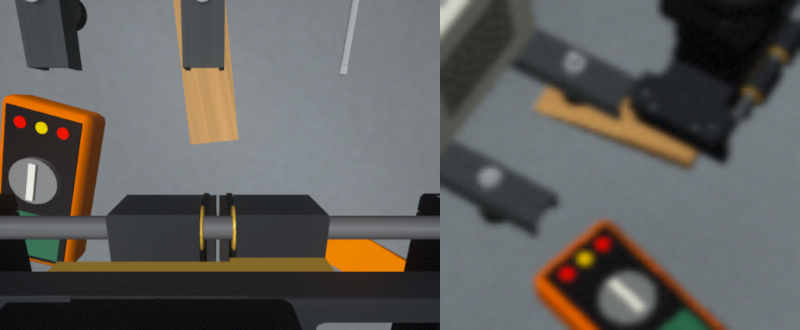

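The wedge sits under the foot, and the rail is aligned with the tool (rail end at (203,67)). Next I'll move over the rail end.

send_rows([
  [20,-1.5,0],
  [20,-1.5,0],
  [20,-1.5,0],
  [20,-1.5,0],
  [20,-1.5,0],
  [14,-1,0],
  [0,0,0],
  [0,0,10],
  [0,0,10],
  [0,0,0],
  [0,0,0],
], twist=[0,0,0,0,0,0,0,0,0,0,0], claw=[0,0,0,0,0,0,0,0,0,0,0])

```text
time_s: 11.57
eef_pos: [0.5277, 0.0416, 0.0911]
eef_rot: [-0.64, 0.768, 0.0, -0.001]
contact_force: [0.2, -0.1, 0.3]
opening: 0.0005
gripper_force: 0.0
```

```bash
python3 go.py "[.529,.042,.0705]"
```

```text
t 11.5667 p [0.5277 0.0416 0.0911] F [ 0.17 -0.13  0.34] open 0.0005274125761803459 yang 169.61
[[-0.18  -0.984 -0.003]
 [-0.984  0.18  -0.001]
 [ 0.002  0.003 -1.   ]]
[.529,.042,.0705] tool mm [-0.7 -1.3 20.6]
```

send_rows([
  [0,-1,6],
  [0,0,6],
  [0,0,4],
  [0,0,2],
  [0,0,1],
  [0,0,0],
  [0,0,0],
], twist=[0,0,0,0,0,0,0], claw=[0,0,0,0,0,0,0])

```text
time_s: 12.15
eef_pos: [0.5294, 0.041, 0.0737]
eef_rot: [-0.64, 0.769, -0.0, 0.0]
contact_force: [0.0, -0.3, -0.7]
opening: 0.0005
gripper_force: 0.0
```

send_rows([
  [0,0,0.5],
  [0,0,0.5],
  [0,0,0],
  [0,0,0],
], twist=[0,0,0,0], claw=[0,0,0,0])

```text
time_s: 12.48
eef_pos: [0.5293, 0.0409, 0.0727]
eef_rot: [-0.64, 0.769, -0.0, 0.0]
contact_force: [-0.3, 0.6, 0.3]
opening: 0.0004
gripper_force: 0.0
```

send_rows([
  [0,0,0.5],
  [0,0,0.5],
  [0,0,0.5],
  [0,0,0],
  [0,0,0],
], twist=[0,0,0,0,0], claw=[0,0,0,0,0])

```text
time_s: 12.9
eef_pos: [0.5292, 0.041, 0.071]
eef_rot: [-0.64, 0.769, 0.0, -0.0]
contact_force: [0.1, -0.7, 0.5]
opening: 0.0004
gripper_force: 0.0
```

send_rows([
  [0,0,0.5],
  [0,0,0.5],
  [0,0,0],
  [0,0,0],
], twist=[0,0,0,0], claw=[0,0,0,0])

```text
time_s: 13.23
eef_pos: [0.5293, 0.041, 0.0704]
eef_rot: [-0.64, 0.769, -0.0, 0.0]
contact_force: [-1.6, -0.2, 4.4]
opening: 0.0005
gripper_force: 2.1
```

send_rows([
  [0,0,0.5],
  [0,0,0.5],
  [0,0,0],
  [0,0,0],
], twist=[0,0,0,0], claw=[0,0,0,0])

```text
time_s: 13.57
eef_pos: [0.5293, 0.041, 0.0703]
eef_rot: [-0.64, 0.768, -0.0, 0.0]
contact_force: [-3.7, 1.3, 10.4]
opening: 0.0003
gripper_force: 5.1
```

send_rows([
  [0,0,0.5],
  [0,0,0],
  [0,0,0],
  [0,0,0],
], twist=[0,0,0,0], claw=[0,0,0,0])

```text
time_s: 13.9
eef_pos: [0.5293, 0.041, 0.0702]
eef_rot: [-0.64, 0.768, -0.0, 0.0]
contact_force: [-4.1, 1.3, 13.7]
opening: 0.0005
gripper_force: 6.5
```

send_rows([
  [0,0,-1],
  [0,0,-2],
  [0,0,-5],
  [0,0,-20],
  [0,0,-30],
  [0,0,-30],
  [-20,0,-20],
  [-30,0,0],
  [-30,0,0],
  [-30,0,0],
  [0,0,0],
  [0,0,0],
], twist=[0,0,0,0,0,0,0,0,0,0,0,0], claw=[0,0,0,0,0,0,0,0,0,0,0,0])

```text
time_s: 14.9
eef_pos: [0.5492, 0.1504, 0.1761]
eef_rot: [-0.64, 0.768, 0.0, -0.0]
contact_force: [-1.2, 0.4, 0.3]
opening: 0.0004
gripper_force: 0.0
```

```bash
python3 go.py; python3 - <<'E'
from h import *
p,d=eyes.get_image("wrist"); q,_=eyes.get_image("scene"); cv2.imwrite('pics/w5.png',np.hstack([cv2.resize(p,(440,330)),cv2.resize(q[180:270,180:278],(360,330))])[...,::-1])
E
```

```text
t 14.9 p [0.5492 0.1504 0.1761] F [-1.2   0.37  0.33] open 0.00037144895565183823 yang 169.66
[[-0.18  -0.984 -0.001]
 [-0.984  0.18  -0.   ]
 [ 0.     0.001 -1.   ]]
```

View pics/w5.png

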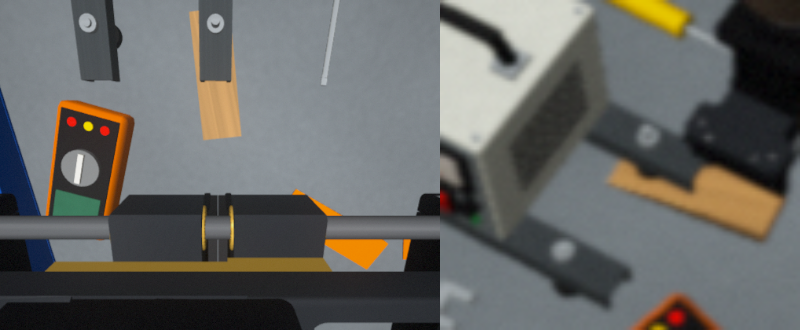

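The wedge lies flat under the pad, roughly centred (stud at (215,22)). The box is level and the gripper is clear of everything, so I'll hand in.

```bash
python3 -c "
from rig import finish_job
print(finish_job())"
```

```text
the job is handed in; nothing more can be done
None
```

I pushed the wedge thin end first under the short foot until it stalled at about 8 N. The closing press of about 14 N on the rail end moved it only about 0.2 mm between 4 and 14 N. I then let go of everything and handed the job in at about 15 s; no verdict was returned.

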